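Offer the stop collar up to the spindle's flat

TASK

On the bench spindle unit, pinch the upright spindle and turn it until the flat on it faces the raised rib on top of the unit. Then slip the collar that has the thumb screw over the spindle's end, with the screw pointing squarely at the flat, and finish while holding it there in the fingers, its top flush with the end of the spindle, ready for the screw to be tightened (let go, it would slide down). Leave the other rings, the peg block, the try square and the screwdriver where they lie.

Things in the scene. Friction and masses are not known exactly. Their poses are not given: they have to be found in the camera images.
- spindle (a joint): angle of the upright steel spindle in its unit about the vertical, rad, counter-clockwise from above; 0 when its flat faces the raised rib, starts between 0.5 and 1.4 and can be anywhere in -2.6 to 2.6. It turns stiffly (about 0.06 N m of friction) and stays where it is left. The spindle is fixed to its unit otherwise.
- spindle_end (a point): centre of the spindle's round axis at its upper end face, 150 mm above the bench. Its x axis turns with the spindle and points squarely out of the flat; z is up. The spindle is 24 mm in diameter; the flat is 7 mm from the axis (so 19 mm across, flat to back) and runs from the end down 70 mm, as far as a 32 mm shoulder 10 mm high; the end has a 2 mm chamfer. The grey unit below is 170 x 150 mm and 58 mm high on a 190 x 170 mm foot, with an 80 mm round flange up to 70 mm.
- index_rib (a point): middle of the top of the raised aluminium rib on the unit's top, 64 mm from the spindle's axis and 70 mm above the bench; the rib is 34 mm long and 10 mm wide and runs straight out from the spindle. The point's x axis points from the spindle along the rib, outwards; z is up. The unit is fixed to the bench; the rib points roughly away from the robot (within 0.5 rad).
- collar_center (a point): centre, half-way up, of the loose aluminium collar with the thumb screw: a ring 48 mm outside, 26.5 mm bore (free inside), 30 mm high, 140 g, standing flat on the bench with its bore upright. Its x axis points from the bore out along the thumb screw; z is up. The screw (5 mm) is half-way up and also sticks into the bore to 9.5 mm from its centre, so the collar goes onto the spindle only with the screw over the flat.
- collar_screw (a point): outer end of the thumb screw's head, 42 mm from the collar's centre along its x axis; the head is 14 mm in diameter and 12 mm long, with 6 mm of bare screw between it and the ring
- spacer: bystander: plain aluminium ring as big as the collar (48 mm, 30 mm high) but with no thumb screw; origin under its centre
- bush: bystander: plain lower aluminium ring, 48 mm, 16 mm high, no thumb screw; origin under its centre
- pegboard: bystander: wooden block 100 x 70 x 22 mm with 15 small pegs standing 20 mm out of it; origin under its centre
- square: bystander: try square, wooden stock 30 x 120 x 20 mm (origin under its centre), steel blade 200 mm long along its x axis
- driver: bystander: screwdriver with a wooden handle, lying along its x axis; origin under its middle
Things that resemble listed ones, but are neither listed nor needed, are in the scene too. What is shaped like the part that bears collar_center but green, pink or red is not meant.

How it is judged:
On the way, in this order (a step that is already met when the one before it is completed fails the run):
1. the spindle, pinched in the fingers, has been turned until its flat faces the rib (within 0.17 rad), the collar not yet on it (value of joint spindle between -0.17 and 0.17 rad and contact force between the fingers and spindle above 1 N and horizontal distance between collar_center and spindle_end above 0.05 m), for 0.2 s.
2. the collar is over the spindle's end, its lower face at least 3 mm down the spindle and centred within 4 mm (horizontal distance between collar_center and spindle_end below 0.004 m and z of collar_center in the frame of spindle_end below 0.012 m), for 0.1 s.
At the end, for the whole second after the job is handed in: Collar round the spindle (within 4 mm of centre, 0.1 rad of upright), top flush with its end within 5 mm, screw end within 9.5 mm of square on the flat, flat facing the rib within 0.22 rad; the fingers hold it still with over 2 N (value of joint spindle between -0.22 and 0.22 rad and horizontal distance between collar_center and spindle_end below 0.004 m and z of collar_center in the frame of spindle_end between -0.02 and -0.01 m and x of collar_screw in the frame of spindle_end above 0.03 m and y of collar_screw in the frame of spindle_end between -0.0095 and 0.0095 m and angle between collar_center's own z axis and vertical below 0.1 rad and contact force between the fingers and collar above 2 N and linear speed of collar below 0.02 m/s); the arm keeps its last pose, push and grip.
It fails at once if a bystander (other ring, peg block, try square or screwdriver) is moved by more than 30 mm (distance of any of spacer, bush, pegboard, square, driver from where it was at the start of the episode above 0.03 m).
It also fails if it takes over 51 s, if anything falls off the work surface, if the arm or the gripper's body presses on something with over 40 N, if the wrist force passes 120 N, or if a joint passes its speed limit or range.

ROBOT

A 7-joint arm with a two-finger parallel gripper is mounted at the origin on the work surface. World frame = base frame: x ahead of the robot, y to its left, z up, the work surface at z = 0. Lengths are in m, angles in rad, forces in N, time in s.
With the tool pointing down it reaches from about 0.425 to 0.925 m from the base axis. Payload 6.8 kg.
Tool frame: the origin (TCP) lies midway between the tips of the shut fingers; the grasp point (between the pads) lies 19 mm behind it (env.grasp_offset is the z of the grasp point in the tool frame, in m); z points along the fingers, y is the direction in which the jaws open and shut (so a half turn about z gives the same grasp; the last joint's range is limited). The gripper opens to 88 mm and grips with 3 to 60 N. Pads are 20 mm wide; open, the fingers measure 115 mm over their backs; the gripper's body (75 mm by 178 mm) begins 61 mm behind the grasp point.
Start: joints at [1.025, 0.477, 0.022, 1.555, -0.011, 1.109, -0.083], TCP at [0.286, -0.611, 0.223] pointing down, gripper open.
Joint ranges: [-2.96, 2.96], [-0.34, 2.1], [-1.41, 1.46], [0.24, 2.44], [-1.37, 4.51], [0.17, 1.92], [-2.96, 2.96]. Speed limits (rad/s): [2.39, 2.39, 3.14, 3.14, 3.14, 3.14, 3.14].

INTERFACE

Orientations are given as a 3x3 rotation matrix whose columns are the frame's x, y, z axes.
In Python, from workcell import readout, snapshot, job, env gives the robot as it stands.
- The arm moves only by the tool servo_tool, never from a script. Its argument "steps" is a list of rows, each an object of numbers: "fingers": the finger opening in mm, from 0 to 87.8; "x", "y", "z": the shift along the tool's x, y, z in mm; "spin": the turn about the tool's z in rad. A call has 1 to 10 rows; each row is the pose to reach, as a shift and turn from the pose commanded when the call began, along the tool's axes at that moment; what a row does not reach only later rows make up. A row lasts 1/12 s, in which the tool goes at most 41.7 mm and 7.16 degrees, less where a joint would pass 70% of its speed; a pose out of reach is approached as far as the arm can. A call with a gripper value outside its range is refused whole. The fingers move at their own pace and stop on an object; "grip_force" is the grip in N (left out, the last holds). Time passes only in rows, so rows that repeat a pose let the fingers close. It gives the time, the measured TCP pose, the force and the opening at its end, in the units of the state.
- readout.get_obs(): the state, without advancing time (a new reading comes with each control period).
- snapshot(name): name is "scene" or "top"; returns a dict with "image" (420x560x3 uint8, red, green, blue), "K" (3x3 intrinsics, pixels), "extrinsics" (4x4, takes a point from camera to world coordinates). Camera axes: x right, y up, looking along -z (the intrinsics and any distortion apply to the point x, -y, -z); pixel columns grow to the right and rows downward; lengths in m; the calibration is good to about 2 mm. A picture is of the moment at which its call begins. There is no depth.
- job.close_job(): hands the job in, once; it reports no verdict.
The state is a dict: "time_s": time; "joint_pos": joint angles; "qvel": joint speeds; "tau": joint torques, N m; "position": TCP position; "eef_rot": TCP orientation; "ft_force": force on the tool from outside, world axes, zero at the start; "wrist_torque": the same for the moment, N m; "width": opening from 0.0 (shut) to 1.0 (fully open).
Only numpy, scipy, OpenCV 4.12 (cv2) and the standard library are available. Lean on these libraries where they do the work, as an engineer would, in place of code of your own. Each camera call takes 0.05 s, during which the arm holds its last target. There are 200 camera calls.

## Working session

There is one attempt and no reset: what is moved stays moved. The work goes in short steps, Python scripts to look and compute and a tool call to move; the robot and the scene stay as the last step left them, time stands still between calls to the robot, and variables do not carry over. Pictures are saved under pics/ and viewed, about 8 in all and at most 12, crops included, and the job is handed in when it is done.

Besides the shell and the picture viewer there is one more tool, called after "Call:" as name([rows], argument=value, ...), one row to a line, values as JSON. servo_tool: Moves the arm, as the interface text tells. Its arguments: {"type":"object","properties":{"steps":{"type":"array","items":{"type":"object","properties":{"fingers":{"type":"number"},"x":{"type":"number"},"y":{"type":"number"},"z":{"type":"number"},"spin":{"type":"number"}}}},"grip_force":{"type":"number"}},"required":["steps"]}

```bash
mkdir -p pics; ls
cat > h.py <<'E'
import numpy as np, cv2
from workcell import readout, snapshot, job, env
def snap(n,f):
    s=snapshot(n); cv2.imwrite('pics/'+f+'.png',s['image'][:,:,::-1]); np.savez('pics/'+f+'.npz',**{k:np.array(v) for k,v in s.items()}); return s
def load(f): return np.load('pics/'+f+'.npz')
def ray(s,u,v):
    K=s['K'];E=s['extrinsics'];d=np.linalg.inv(K)@[u,v,1]; d=E[:3,:3]@(d*[1,-1,-1]); return E[:3,3],d/np.linalg.norm(d)
def onz(s,u,v,z):
    o,d=ray(s,u,v); return o+d*(z-o[2])/d[2]
def proj(s,p):
    E=s['extrinsics'];c=E[:3,:3].T@(np.array(p)-E[:3,3])*[1,-1,-1];q=s['K']@c; return q[:2]/q[2]
def tri(s1,p1,s2,p2):
    o1,d1=ray(s1,*p1);o2,d2=ray(s2,*p2)
    t=np.linalg.lstsq(np.c_[d1,-d2],o2-o1,rcond=None)[0]
    a=o1+t[0]*d1;b=o2+t[1]*d2; return (a+b)/2,np.linalg.norm(a-b)
E
python3 - <<'E'
from h import *
for n in('scene','top'):
    s=snap(n,n+'0'); print(n,s.keys(),s['K'],s['extrinsics'])
o=readout.get_obs(); print(o); print(env.grasp_offset,[a for a in dir(env) if a[0]!='_'])
a=cv2.imread('pics/scene0.png');b=cv2.imread('pics/top0.png')
E
```

```text
pics
scene dict_keys(['image', 'K', 'extrinsics']) [[395.42891744   0.         284.53412728]
 [  0.         395.42891744 212.36438074]
 [  0.           0.           1.        ]] [[ 4.88837260e-01 -5.56466879e-01  6.71850240e-01  1.05189043e+00]
 [ 8.72374620e-01  3.11102916e-01 -3.77064315e-01 -4.09446421e-01]
 [ 8.09233371e-04  7.70428185e-01  6.37526280e-01  6.05084809e-01]
 [ 0.00000000e+00  0.00000000e+00  0.00000000e+00  1.00000000e+00]]
top dict_keys(['image', 'K', 'extrinsics']) [[458.25116643   0.         272.15904875]
 [  0.         458.25116643 209.20686194]
 [  0.           0.           1.        ]] [[ 0.0248308   0.99791331 -0.05960257  0.46892609]
 [-0.99955812  0.02380881 -0.01779611 -0.12835162]
 [-0.01633991  0.06001813  0.99806354  1.17671024]
 [ 0.          0.          0.          1.        ]]
{'time_s': 0.1, 'joint_pos': array([ 1.02488717,  0.47771485,  0.02237633,  1.55628533, -0.01149295,
        1.10929464, -0.08310811]), 'qvel': array([-0.0006546 , -0.00016059, -0.00028304, -0.0034009 , -0.0020407 ,
        0.00074066, -0.00127028]), 'tau': array([ 4.58902039e-03, -5.84088135e+01,  1.54013000e+00, -2.73309535e+01,
       -5.41633659e-02,  1.31626893e-02,  5.01712191e-05]), 'position': array([ 0.28592565, -0.61088762,  0.22180973]), 'eef_rot': array([[ 9.05688612e-01,  4.23942825e-01, -7.86872275e-04],
       [ 4.23943534e-01, -9.05687597e-01,  1.36266408e-03],
       [-1.34968800e-04, -1.56773875e-03, -9.99998762e-01]]), 'ft_force': array([ 0.26912669, -0.54203992,  0.8497604 ]), 'wrist_torque': array([ 0.01562562, -0.01721147,  0.03151237]), 'width': 0.9986119325560094}
-0.0187 ['PlanningError', 'grasp_offset']
```

View pics/scene0.png

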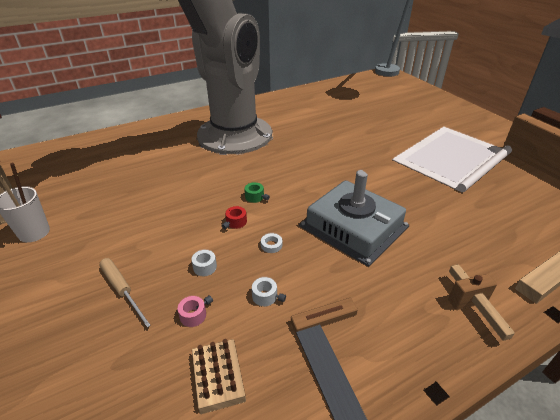

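View pics/top0.png

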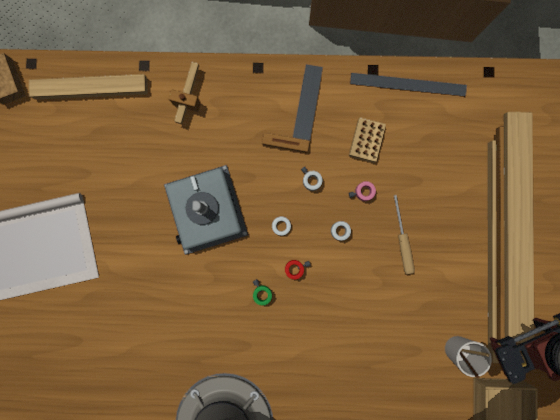

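The scene shot shows the silver collar with its screw at (264,291)/(281,298), and the spindle tip near (361,173). The top shot has the collar at (313,181), its screw at (304,170), and the unit near (203,209). Next I'll enlarge these areas.

Run:
```python
from h import *
a=cv2.imread('pics/scene0.png');b=cv2.imread('pics/top0.png')
def c(i,x,y,w,h,k): 
    r=cv2.resize(i[y:y+h,x:x+w],None,fx=k,fy=k,interpolation=cv2.INTER_CUBIC)
    for g in range(0,w,10): cv2.putText(r,str(x+g) if g%20==0 else '',(g*k,8),0,.3,(0,255,255),1); cv2.line(r,(g*k,8),(g*k,13),(0,255,255),1)
    for g in range(0,h,10): cv2.putText(r,str(y+g) if g%20==0 else '',(0,g*k+3),0,.3,(0,255,255),1)
    return r
A=c(a,330,160,80,75,5);B=c(b,160,160,80,75,5);C=c(a,240,270,80,45,5);D=c(b,290,155,80,45,5)
cv2.imwrite('pics/z1.png',np.vstack([np.hstack([A,B]),np.hstack([C,D])]))
```

```text
(no output)
```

View pics/z1.png

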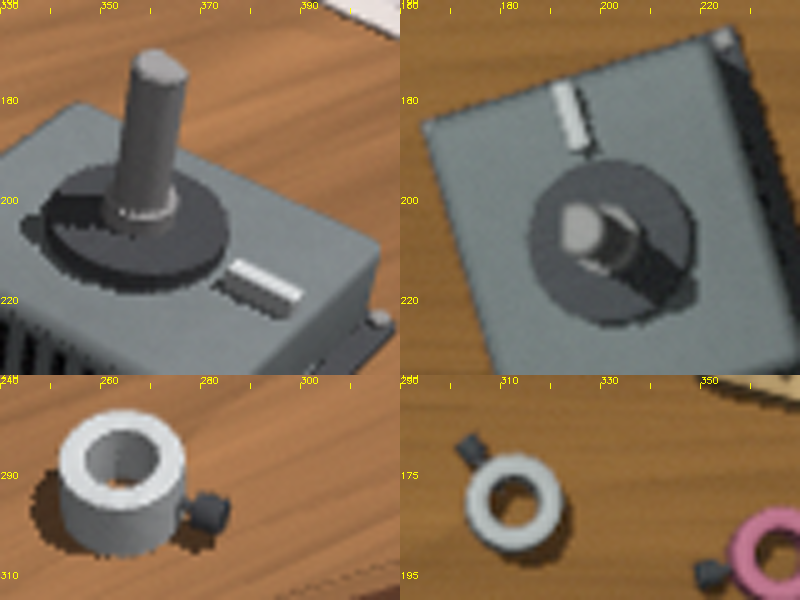

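The enlargement shows the spindle cap in the top view at about (196.5,206), narrower across columns than down rows. The rib runs from (191.5,177) to (197,190). The cap needs a bigger view to tell which side is flat.

Run:
```python
from h import *
a=cv2.imread('pics/scene0.png');b=cv2.imread('pics/top0.png')
def c(i,x,y,w,h,k):
    r=i[y:y+h,x:x+w].astype(float); r=np.clip((r-40)*1.3,0,255).astype(np.uint8)
    r=cv2.resize(r,None,fx=k,fy=k,interpolation=cv2.INTER_NEAREST)
    for g in range(0,w,5): cv2.putText(r,str(x+g),(g*k,8),0,.3,(0,255,255),1)
    for g in range(0,h,5): cv2.putText(r,str(y+g),(0,g*k+8),0,.3,(0,255,255),1)
    return r
cv2.imwrite('pics/z2.png',np.hstack([c(a,345,165,30,45,13),c(b,185,190,30,45,13)]))
g=cv2.cvtColor(b,6)
print(g[198:215,188:206])
g=cv2.cvtColor(a,6); print(g[168:182,352:370])
```

```text
[[106  84  86  86  85  84  86  82  82  82  83  83  80  82  84  82  82  82]
 [ 86  84  83  84  83  82  84  83  81  80  82  83  84  83  82  83  83  82]
 [ 84  84  84  82  86  92  97 104  98  89  83  87  96  94  88  86  82  81]
 [ 82  82  81  81  96 124 137 141 138 123 103  93 116 121 120 115  97  81]
 [ 82  84  82  84 106 144 158 157 157 151 135 100  92 123 140 146 128  88]
 [ 83  83  83  83 109 149 157 158 157 157 152 127  76  55  85 126 140 123]
 [ 84  82  80  83 114 150 159 159 160 157 158 143  92  48  43  66 113 141]
 [ 81  82  82  82 113 151 159 159 159 157 157 144  99  52  45  43  64 109]
 [ 79  82  80  83 114 150 155 158 158 159 159 144  95  55  45  43  44  51]
 [ 84  84  85  81 114 152 157 156 156 158 155 137  80  52  43  47  46  53]
 [ 82  80  78  83 114 148 157 158 155 154 142 107  67  47  43  46  44  52]
 [ 79  82  83  84 104 133 147 152 148 137 107  76  52  41  45  39  44  55]
 [ 82  81  82  81  87 101 112 118 111  98  76  52  45  46  46  45  51  63]
 [ 85  80  82  81  81  84  87  87  95  79  59  53  43  43  46  55  61  68]
 [ 79  79  81  80  82  81  82  98 123 121 109  95 
[... 526 characters left out ...]
165 147 127 124 123 124]
 [118 118 119 117  94 106 158 164 166 166 166 166 166 165 147 127 126 128]
 [115 116 115 117  60  79 117 148 160 160 162 163 165 165 165 143 128 129]
 [116 117 116 114  58  60 101 124 127 145 151 157 158 156 155 125 130 132]
 [118 117 118 103  60  60  65  69  83 102 125 128 119 123  97 117 134 133]
 [118 120 121 102  61  63  66  70  69  71  74  77  74  90  97 123 132 134]
 [122 121 122  87  60  62  67  69  67  71  73  74  89  92  97 125 132 132]
 [123 123 123  76  61  62  67  69  69  70  75  80  90  95 100 131 134 133]
 [124 126 128  75  60  64  67  68  68  72  75  82  89  93 105 134 135 135]
 [129 129 130  62  63  64  68  68  69  71  75  83  91  94 109 133 133 133]]
```

View pics/z2.png

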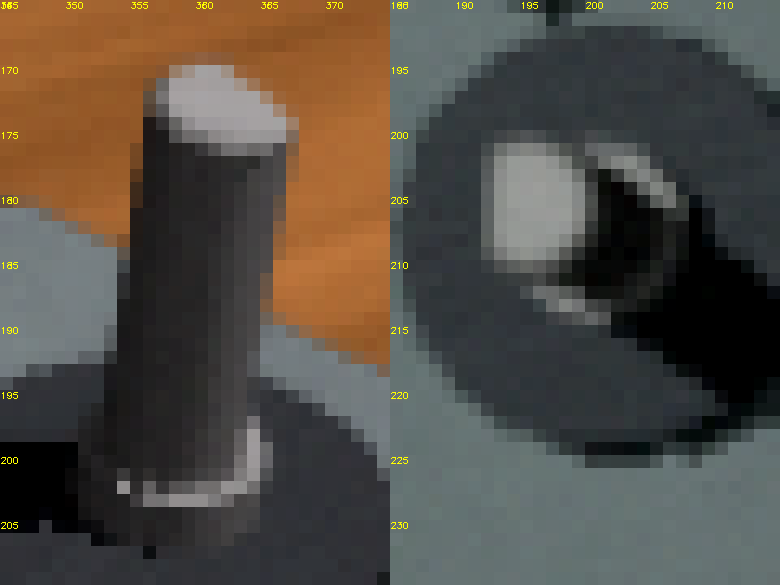

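```bash
cat > m.py <<'E'
from h import *
def blob(f,x0,y0,x1,y1,lo,hi=255,show=0):
    g=cv2.imread('pics/'+f+'.png',0)[y0:y1,x0:x1]
    m=((g>=lo)&(g<=hi)).astype(np.uint8)
    n,l,st,c=cv2.connectedComponentsWithStats(m)
    k=1+np.argmax(st[1:,4]); m=(l==k).astype(np.uint8)
    ct=max(cv2.findContours(m,0,1)[0],key=len)
    e=cv2.fitEllipse(ct) if len(ct)>5 else None
    return c[k]+[x0,y0],st[k,4],(np.array(e[0])+[x0,y0],e[1],e[2]),m
E
python3 - <<'E'
from m import *
np.set_printoptions(precision=4,suppress=True)
S,T=load('scene0'),load('top0')
cs=blob('scene0',350,166,370,180,135);ct=blob('top0',188,198,202,214,120)
print('cap',cs[:3],ct[:3],tri(S,cs[0],T,ct[0]))
rs=blob('scene0',240,270,282,315,190);rt=blob('top0',298,166,330,198,160)
print('ring',rs[:3],rt[:3],tri(S,rs[2][0],T,rt[2][0]))
ks=blob('scene0',275,290,290,306,0,75);kt=blob('top0',298,163,312,178,0,75)
print('screw',ks[:2],kt[:2],tri(S,ks[0],T,kt[0]))
bs=blob('scene0',372,205,395,225,170);bt=blob('top0',185,170,200,193,170)
print('rib',bs[:3],bt[:3],tri(S,bs[0],T,bt[0]))
ys,xs=np.nonzero(bt[3]);P=np.array([onz(T,x+185,y+170,.07)[:2] for x,y in zip(xs,ys)])
print('ribdir pca',np.linalg.svd(P-P.mean(0))[2][0],P.mean(0))
ys,xs=np.nonzero(bs[3]);P=np.array([onz(S,x+372,y+205,.07)[:2] for x,y in zip(xs,ys)])
print('ribdir scene',np.linalg.svd(P-P.mean(0))[2][0],P.mean(0))
ax=onz(T,195.1,205.4,.15);print('axis',ax,'ribz',onz(T,*bt[0],.07))
a,b=onz(S,362,170.5,.15),onz(S,366.5,174.5,.15);print('flat edge',a,b)
print('top-flange', [onz(T,u,v,.07) for u,v in((185.7,208),(201,191.6))])
for f,d,x,y in(('s',S,0,0),):print(proj(S,ax),proj(T,ax))
E
```

```text
cap (array([361.9318, 172.6364]), np.int32(44), (array([361.8956, 172.615 ]), (4.614218711853027, 9.522236824035645), 109.33572387695312)) (array([195.7193, 205.    ]), np.int32(57), (array([195.7372, 205.    ]), (6.722763538360596, 9.060530662536621), 0.0)) (array([0.5359, 0.0629, 0.1481]), np.float64(0.0005390669253979598))
ring (array([263.8423, 286.509 ]), np.int32(222), (array([263.9096, 286.4693]), (18.155452728271484, 23.80742835998535), 86.67266845703125)) (array([312.3333, 179.4306]), np.int32(144), (array([312.3139, 179.6139]), (16.81974983215332, 17.22307586669922), 157.77149963378906)) (array([ 0.6144, -0.2074,  0.028 ]), np.float64(0.000761528961671797))
screw (array([279.7407, 299.8519]), np.int32(81)) (array([304.25  , 170.0714]), np.int32(28)) (array([ 0.6411, -0.1881,  0.0062]), np.float64(0.0015742993025528156))
rib (array([382.85, 215.65]), np.int32(40), (array([382.8119, 215.6271]), (2.3016088008880615, 17.813493728637695), 115.9976577758789)) (array([193.5, 182.5]), np.int32(36), (array([193.5, 182.5]), (2.566512107849121, 13.991392135620117), 162.0023193359375)) (array([0.5958, 0.085 , 0.067 ]), np.float64(0.00026333759987456527))
ribdir pca [-0.9375 -0.348 ] [0.5956 0.0845]
ribdir scene [0.9483 0.3173] [0.5982 0.0821]
axis [0.5347 0.0637 0.15  ] ribz [0.5956 0.0845 0.07  ]
flat edge [0.532  0.0662 0.15  ] [0.5482 0.0651 0.15  ]
top-flange [array([0.5329, 0.1013, 0.07  ]), array([0.5738, 0.0654, 0.07  ])]
[361.8531 171.4694] [195.1 205.4]
```

```bash
cat > go.py <<'E'
import sys
from h import *
np.set_printoptions(precision=4,suppress=True)
o=readout.get_obs();R=np.array(o['eef_rot']);p=np.array(o['position'])
jaw=np.arctan2(R[1,1],R[0,1])
print('t',o['time_s'],'p',p,'jaw',jaw,'F',o['ft_force'],'w',o['width']*87.8,'j7',o['joint_pos'][6],'tilt',R[:2,2])
if len(sys.argv)>4:
    x,y,z,j=map(float,sys.argv[1:5]); print('shift',R.T@(np.array([x,y,z])-p)*1000,'spin',-(j-jaw))
E
python3 go.py .535 .0637 .222 1.55
python3 - <<'E'
from h import *
T=load('top0');a=onz(T,312.31,179.6,.03);b=onz(T,304.25,170.07,.015);d=b-a;print(a,b,np.hypot(*d[:2]),np.arctan2(d[1],d[0]))
S=load('scene0');print(onz(S,263.9,286.47,.03),onz(S,281.5,297.5,.015))
E
```

```text
t 0.1 p [ 0.2859 -0.6109  0.2218] jaw -1.1330014453475372 F [ 0.2691 -0.542   0.8498] w 87.67812767841762 j7 -0.08310810897389287 tilt [-0.0008  0.0014]
shift [ 511.5708 -505.3727    0.533 ] spin -2.6830014453475375
[ 0.61433752 -0.20695299  0.03      ] [ 0.64020937 -0.18698011  0.015     ] 0.03268437787140849 0.6574284067304357
[ 0.61571537 -0.20849251  0.03      ] [ 0.64367097 -0.18661241  0.015     ]
```

Call:
servo_tool([
  {"x": 256, "y": -253, "z": 0, "spin": -1.25, "fingers": 60},
  {"x": 256, "y": -253, "z": 0, "spin": -1.25, "fingers": 60},
  {"x": 256, "y": -253, "z": 0, "spin": -1.25, "fingers": 60},
  {"x": 256, "y": -253, "z": 0, "spin": -1.25, "fingers": 60},
  {"x": 256, "y": -253, "z": 0, "spin": -1.25, "fingers": 60},
  {"x": 256, "y": -253, "z": 0, "spin": -1.25, "fingers": 60},
  {"x": 256, "y": -253, "z": 0, "spin": -1.25, "fingers": 60},
  {"x": 256, "y": -253, "z": 0, "spin": -1.25, "fingers": 60},
  {"x": 256, "y": -253, "z": 0, "spin": -1.25, "fingers": 60},
  {"x": 256, "y": -253, "z": 0, "spin": -1.25, "fingers": 60},
])

```text
time_s: 0.93
position: [0.4131, -0.2672, 0.2228]
eef_rot: [[-0.132, 0.991, 0.001], [0.991, 0.132, 0.002], [0.002, 0.001, -1.0]]
ft_force: [-0.5, -0.3, -0.1]
width: 0.687
```

```bash
python3 go.py .535 .0637 .222 1.55
```

```text
t 0.9333 p [ 0.4131 -0.2672  0.2228] jaw 0.13233297858821172 F [-0.467  -0.2617 -0.1464] w 60.30139239357319 j7 0.5001218284878869 tilt [0.0007 0.0019]
shift [311.8955 164.4846   1.484 ] spin -1.4176670214117884
```

Call:
servo_tool([
  {"x": 312, "y": 164, "z": 1, "spin": -1.25},
  {"x": 312, "y": 164, "z": 1, "spin": -1.25},
  {"x": 312, "y": 164, "z": 1, "spin": -1.25},
  {"x": 312, "y": 164, "z": 1, "spin": -1.25},
  {"x": 312, "y": 164, "z": 1, "spin": -1.25},
  {"x": 312, "y": 164, "z": 1, "spin": -1.25},
  {"x": 312, "y": 164, "z": 1, "spin": -1.25},
  {"x": 312, "y": 164, "z": 1, "spin": -1.25},
  {"x": 312, "y": 164, "z": 1, "spin": -1.25},
  {"x": 312, "y": 164, "z": 1, "spin": -1.25},
])

```text
schema error: expected keys fingers, x, y, z, spin
```

```bash
python3 go.py .535 .0637 .113 1.55
```

```text
t 0.9333 p [ 0.4131 -0.2672  0.2228] jaw 0.13233297858821172 F [-0.467  -0.2617 -0.1464] w 60.30139239357319 j7 0.5001218284878869 tilt [0.0007 0.0019]
shift [311.7038 164.3802 110.4838] spin -1.4176670214117884
```

Call:
servo_tool([
  {"x": 312, "y": 164, "z": 1, "spin": -1.25, "fingers": 60},
  {"x": 312, "y": 164, "z": 1, "spin": -1.25, "fingers": 60},
  {"x": 312, "y": 164, "z": 1, "spin": -1.25, "fingers": 60},
  {"x": 312, "y": 164, "z": 1, "spin": -1.25, "fingers": 60},
  {"x": 312, "y": 164, "z": 1, "spin": -1.25, "fingers": 60},
  {"x": 312, "y": 164, "z": 1, "spin": -1.25, "fingers": 60},
  {"x": 312, "y": 164, "z": 1, "spin": -1.25, "fingers": 60},
  {"x": 312, "y": 164, "z": 1, "spin": -1.25, "fingers": 60},
  {"x": 312, "y": 164, "z": 1, "spin": -1.25, "fingers": 60},
  {"x": 312, "y": 164, "z": 1, "spin": -1.25, "fingers": 60},
])

```text
time_s: 1.77
position: [0.5379, 0.0616, 0.2219]
eef_rot: [[-0.982, 0.189, 0.001], [0.189, 0.982, 0.004], [-0.0, 0.004, -1.0]]
ft_force: [0.1, -0.1, 0.4]
width: 0.683
```

```bash
python3 go.py .535 .0637 .113 1.55
```

```text
t 1.7667 p [0.5379 0.0616 0.2219] jaw 1.3808162341339767 F [ 0.1383 -0.1369  0.3587] w 59.96470941084682 j7 0.9148674119120602 tilt [0.0009 0.0036]
shift [  3.2644   1.0866 108.8814] spin -0.16918376586602335
```

Call:
servo_tool([
  {"x": 3, "y": 1, "z": 0, "spin": -0.12, "fingers": 60},
  {"x": 3, "y": 1, "z": 0, "spin": -0.17, "fingers": 60},
  {"x": 3, "y": 1, "z": 35, "spin": -0.17, "fingers": 60},
  {"x": 3, "y": 1, "z": 70, "spin": -0.17, "fingers": 60},
  {"x": 3, "y": 1, "z": 109, "spin": -0.17, "fingers": 60},
  {"x": 3, "y": 1, "z": 109, "spin": -0.17, "fingers": 60},
  {"x": 3, "y": 1, "z": 109, "spin": -0.17, "fingers": 60},
])

```text
time_s: 2.35
position: [0.5329, 0.0567, 0.1115]
eef_rot: [[-0.999, 0.033, -0.005], [0.033, 0.999, -0.0], [0.005, -0.0, -1.0]]
ft_force: [0.0, 0.6, 1.1]
width: 0.685
```

```bash
python3 go.py .535 .0637 .113 1.55
python3 - <<'E'
from h import *
s=snap('scene','scene1');t=snap('top','top1')
A=cv2.resize(cv2.imread('pics/scene1.png')[120:230,310:410],None,fx=4,fy=4,interpolation=2)
B=cv2.resize(cv2.imread('pics/top1.png')[155:265,150:250],None,fx=4,fy=4,interpolation=2)
cv2.imwrite('pics/z3.png',np.hstack([A,B]))
E
```

```text
t 2.35 p [0.5329 0.0567 0.1115] jaw 1.5375401318545339 F [0.0326 0.5938 1.1223] w 60.11929756008738 j7 0.9528609557341731 tilt [-0.0046 -0.0001]
shift [-1.818   7.0149 -1.5294] spin -0.01245986814546618
```

View pics/z3.png

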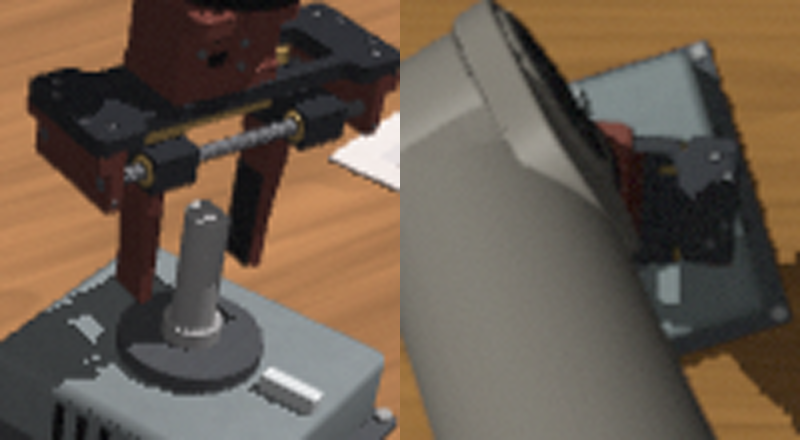

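The picture shows the open fingers straddling the spindle tip. I'll correct the 7 mm offset along the jaws, then close.

Call:
servo_tool([
  {"x": -2, "y": 7, "z": 0, "spin": -0.01, "fingers": 60},
  {"x": -2, "y": 7, "z": 0, "spin": -0.01, "fingers": 60},
  {"x": -2, "y": 7, "z": 0, "spin": -0.01, "fingers": 60},
  {"x": -2, "y": 7, "z": 0, "spin": -0.01, "fingers": 60},
])

```text
time_s: 2.78
position: [0.5373, 0.0641, 0.1137]
eef_rot: [[-1.0, 0.024, 0.002], [0.024, 1.0, -0.0], [-0.002, -0.0, -1.0]]
ft_force: [0.4, -0.2, -0.5]
width: 0.683
```

```bash
python3 go.py .535 .0637 .113 1.55
```

```text
t 2.7833 p [0.5373 0.0641 0.1137] jaw 1.5472259407159537 F [ 0.4396 -0.1978 -0.5139] w 59.93856896504071 j7 0.9479018194950641 tilt [ 0.0018 -0.0001]
shift [ 2.3396 -0.4569  0.6875] spin -0.002774059284046393
```

Call:
servo_tool([
  {"x": 2, "y": 0, "z": 0, "spin": 0, "fingers": 40},
  {"x": 2, "y": 0, "z": 0, "spin": 0, "fingers": 24},
  {"x": 2, "y": 0, "z": 0, "spin": 0, "fingers": 10},
  {"x": 2, "y": 0, "z": 0, "spin": 0, "fingers": 10},
  {"x": 2, "y": 0, "z": 0, "spin": 0, "fingers": 10},
  {"x": 2, "y": 0, "z": 0, "spin": 0, "fingers": 10},
  {"x": 2, "y": 0, "z": 0, "spin": 0, "fingers": 10},
  {"x": 2, "y": 0, "z": 0, "spin": 0, "fingers": 10},
], grip_force=30)

```text
time_s: 3.45
position: [0.5347, 0.0614, 0.1126]
eef_rot: [[-1.0, 0.025, -0.001], [0.025, 1.0, -0.003], [0.001, -0.003, -1.0]]
ft_force: [-0.4, -5.1, 2.7]
width: 0.209
```

```bash
python3 go.py .535 .0637 .113 0.335; python3 -c "
from h import *
print(readout.get_obs()['wrist_torque'])"
```

```text
t 3.45 p [0.5347 0.0614 0.1126] jaw 1.5453073499959007 F [-0.3605 -5.098   2.7027] w 18.34956124324098 j7 0.9471205143464936 tilt [-0.0009 -0.0033]
shift [-0.2741  2.3417 -0.4573] spin 1.2103073499959007
[-1.11257562  0.00117843  0.03999683]
```

Call:
servo_tool([
  {"x": 0, "y": 0, "z": 0, "spin": 0.12, "fingers": 10},
  {"x": 0, "y": 0, "z": 0, "spin": 0.24, "fingers": 10},
  {"x": 0.5, "y": 0, "z": 0, "spin": 0.36, "fingers": 10},
  {"x": 0.5, "y": 0, "z": 0, "spin": 0.48, "fingers": 10},
  {"x": 1, "y": 0, "z": 0, "spin": 0.6, "fingers": 10},
  {"x": 1, "y": 0, "z": 0, "spin": 0.72, "fingers": 10},
  {"x": 1.5, "y": 0, "z": 0, "spin": 0.84, "fingers": 10},
  {"x": 1.5, "y": 0, "z": 0, "spin": 0.96, "fingers": 10},
  {"x": 2, "y": 0, "z": 0, "spin": 1.08, "fingers": 10},
  {"x": 2, "y": 0, "z": 0, "spin": 1.2, "fingers": 10},
])

```text
time_s: 4.28
position: [0.5322, 0.0625, 0.1125]
eef_rot: [[-0.334, 0.943, -0.001], [0.943, 0.334, -0.002], [-0.001, -0.002, -1.0]]
ft_force: [-1.2, -2.7, 1.8]
width: 0.212
```

```bash
python3 go.py .535 .0637 .113 0.335
```

```text
t 4.2833 p [0.5322 0.0625 0.1125] jaw 0.34016957350329924 F [-1.2471 -2.7326  1.8254] w 18.62553994004956 j7 -0.11284820740500986 tilt [-0.0013 -0.0017]
shift [ 0.1666  3.0145 -0.4927] spin 0.0051695735032992185
```

Call:
servo_tool([
  {"x": 0, "y": 0, "z": 0, "spin": 0, "fingers": 10},
  {"x": 0, "y": 0, "z": 0, "spin": 0, "fingers": 10},
  {"x": 0, "y": 0, "z": 0, "spin": 0, "fingers": 10},
  {"x": 0, "y": 0, "z": 0, "spin": 0, "fingers": 10},
  {"x": 0, "y": 0, "z": 0, "spin": 0, "fingers": 40},
  {"x": 0, "y": 0, "z": 0, "spin": 0, "fingers": 60},
  {"x": 0, "y": 0, "z": 0, "spin": 0, "fingers": 80},
  {"x": 0, "y": 0, "z": -35, "spin": 0, "fingers": 80},
  {"x": 0, "y": 0, "z": -70, "spin": 0, "fingers": 80},
  {"x": 0, "y": 0, "z": -110, "spin": 0, "fingers": 80},
])

```text
time_s: 5.12
position: [0.5318, 0.0644, 0.2228]
eef_rot: [[-0.342, 0.94, -0.003], [0.94, 0.342, 0.001], [0.001, -0.002, -1.0]]
ft_force: [1.2, -0.4, 0.2]
width: 0.627
```

```bash
python3 go.py .615 -.2077 .222 -0.91
```

```text
t 5.1167 p [0.5318 0.0644 0.2228] jaw 0.3494031367415615 F [ 1.1663 -0.3548  0.1723] w 55.0275036325707 j7 -0.025954561282017265 tilt [-0.0028  0.0005]
shift [-284.1343  -14.9386    0.4533] spin 1.2594031367415615
```

Call:
servo_tool([
  {"x": -284, "y": -15, "z": 0, "spin": 1.25, "fingers": 80},
  {"x": -284, "y": -15, "z": 0, "spin": 1.25, "fingers": 80},
  {"x": -284, "y": -15, "z": 0, "spin": 1.25, "fingers": 80},
  {"x": -284, "y": -15, "z": 0, "spin": 1.25, "fingers": 80},
  {"x": -284, "y": -15, "z": 0, "spin": 1.25, "fingers": 80},
  {"x": -284, "y": -15, "z": 0, "spin": 1.25, "fingers": 80},
  {"x": -284, "y": -15, "z": 0, "spin": 1.25, "fingers": 80},
  {"x": -284, "y": -15, "z": 0, "spin": 1.25, "fingers": 80},
  {"x": -284, "y": -15, "z": 0, "spin": 1.25, "fingers": 80},
  {"x": -284, "y": -15, "z": 0, "spin": 1.25, "fingers": 80},
])

```text
time_s: 5.95
position: [0.6156, -0.2086, 0.2222]
eef_rot: [[0.789, 0.615, 0.0], [0.615, -0.789, 0.001], [0.0, -0.0, -1.0]]
ft_force: [-0.2, 1.0, -0.8]
width: 0.911
```

```bash
python3 go.py .615 -.2077 .10 -0.91;python3 - <<'E'
from h import *
s=snap('scene','scene2');t=snap('top','top2')
A=cv2.resize(cv2.imread('pics/scene2.png')[160:235,330:410],None,fx=5,fy=5,interpolation=2)
B=cv2.resize(cv2.imread('pics/top2.png')[160:235,160:240],None,fx=5,fy=5,interpolation=2)
C=cv2.imread('pics/scene2.png')[180:380,150:390]
C=cv2.resize(C,(400,333-33-75+0))if 0 else cv2.resize(C,(270,225))
D=cv2.resize(cv2.imread('pics/scene2.png')[270:315,240:320],(400,225),interpolation=2)
r=np.hstack([C,D]);r=np.hstack([r,np.zeros((225,800-r.shape[1],3),np.uint8)])
cv2.imwrite('pics/z4.png',np.vstack([np.hstack([A,B]),r]))
E
```

```text
t 5.95 p [ 0.6156 -0.2086  0.2222] jaw -0.9086360346123528 F [-0.2066  0.9987 -0.8056] w 80.01770700052137 j7 -0.7182454152734726 tilt [0.0001 0.0006]
shift [  0.0566  -1.0159 122.1946] spin 0.0013639653876472702
```

View pics/z4.png

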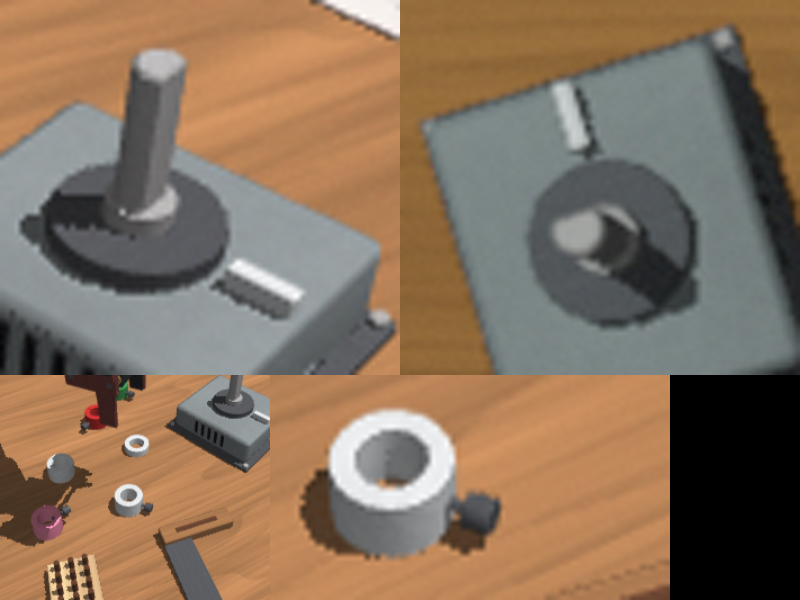

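Top right shows the spindle cap with its flat now at the top, facing the rib at about (194,182). The collar stands undisturbed, its screw head at about (282,297.5) in the scene view.

Run:
```python
from m import *
np.set_printoptions(precision=4,suppress=True)
S,T=load('scene2'),load('top2')
c=onz(S,263.9,286.47,.03)
h=onz(S,282.2,297.6,.015);d=h-c;print('scr',h,np.arctan2(d[1],d[0]),np.hypot(*d[:2]))
ct=blob('top2',188,198,202,214,120);cs=blob('scene2',350,166,370,180,135)
print(ct[:2],cs[:2],tri(S,cs[0],T,ct[0]))
ys,xs=np.nonzero(ct[3]);P=np.array([onz(T,x+188,y+198,.15)[:2] for x,y in zip(xs,ys)])
n=np.array([np.cos(.335),np.sin(.335)]);t=np.array([-n[1],n[0]])
q=P-[.5346,.0633];print('n range',(q@n).min(),(q@n).max(),'t range',(q@t).min(),(q@t).max())
g=cv2.imread('pics/top2.png',0);print(g[198:214,186:204])
```

```text
scr [ 0.6445 -0.1856  0.015 ] 0.6719518414800957 0.03679059023606173
(array([195.129 , 205.9677]), np.int32(62)) (array([360.2083, 170.7738]), np.int32(168)) (array([0.5326, 0.0624, 0.1511]), np.float64(0.002393537736846688))
n range -0.010326333473951847 0.0069229439659712995 t range -0.009646242866159659 0.010890737229943699
[[130 127 110  87  87  89  86  87  86  87  86  85  85  84  87  85  87  86]
 [125 113  91  89  88  85  88  86  86  86  87  84  85  85  85  84  85  87]
 [121  96  87  88  86  86  87  86  85  88  86  83  89  93 100  98  92  91]
 [117  90  85  85  85  85  83  84  86  88  90  98 104 112 121 127 127 120]
 [114  88  87  86  84  86  87  91  98 111 121 134 134 109 107 129 147 150]
 [104  87  87  86  88  98 111 117 136 152 160 163 157 131  77  55  90 131]
 [ 93  87  87  88 102 131 149 154 161 162 163 163 162 148  96  48  42  68]
 [ 93  87  86  90 116 152 162 162 162 162 163 164 162 151 103  58  47  46]
 [ 86  85  83  90 116 152 163 161 163 163 164 164 162 151  99  59  46  46]
 [ 85  84  85  88 108 149 162 161 163 164 164 163 161 140  85  54  45  45]
 [ 87  84  86  82  94 125 157 160 165 164 164 160 145 111  69  47  46  47]
 [ 85  86  85  84  88 105 130 146 155 157 154 145 114  80  55  47  45  45]
 [ 85  83  86  87  85  87  95 109 121 126 122 110  80  55  50  45  46  46]
 [ 91  87  89  85  86  85  83  85  87  92 102  88  57  54  47  45  48  56]
 [ 95  84  83  83  84  86  83  85  84 103 132 131 114 100  55  55  57  64]
 [102  85  84  84  84  86  84  83  83  81 104 134 146 134  95  87  69  63]]
```

Call:
servo_tool([
  {"x": 0, "y": -1, "z": 40, "spin": 0, "fingers": 80},
  {"x": 0, "y": -1, "z": 80, "spin": 0, "fingers": 80},
  {"x": 0, "y": -1, "z": 120, "spin": 0, "fingers": 80},
  {"x": 0, "y": -1, "z": 150, "spin": 0, "fingers": 80},
  {"x": 0, "y": -1, "z": 150, "spin": 0, "fingers": 80},
  {"x": 0, "y": -1, "z": 150, "spin": 0, "fingers": 80},
])

```text
time_s: 6.55
position: [0.6138, -0.2067, 0.0716]
eef_rot: [[0.783, 0.622, -0.003], [0.622, -0.783, 0.001], [-0.001, -0.003, -1.0]]
ft_force: [0.4, 0.5, 0.9]
width: 0.914
```

```bash
python3 go.py .615 -.2077 .010 -0.91
```

```text
t 6.55 p [ 0.6138 -0.2067  0.0716] jaw -0.8991415280691429 F [0.4423 0.5081 0.8918] w 80.24224945845938 j7 -0.7335627973331145 tilt [-0.0029  0.0013]
shift [ 0.4012  1.6705 61.6446] spin 0.010858471930857094
```

Call:
servo_tool([
  {"x": 0, "y": 1, "z": 30, "spin": 0.005, "fingers": 80},
  {"x": 0, "y": 1, "z": 50, "spin": 0.005, "fingers": 80},
  {"x": 0, "y": 1, "z": 63, "spin": 0.005, "fingers": 80},
  {"x": 0, "y": 1, "z": 63, "spin": 0.005, "fingers": 80},
  {"x": 0, "y": 1, "z": 63, "spin": 0.005, "fingers": 80},
  {"x": 0, "y": 1, "z": 63, "spin": 0.005, "fingers": 80},
])

```text
time_s: 7.05
position: [0.6168, -0.2086, 0.0118]
eef_rot: [[0.788, 0.616, 0.003], [0.616, -0.788, -0.001], [0.002, 0.003, -1.0]]
ft_force: [0.7, 0.1, 1.1]
width: 0.91
```

```bash
python3 go.py .615 -.2077 .008 -0.905
```

```text
t 7.05 p [ 0.6168 -0.2086  0.0118] jaw -0.9074613453335979 F [0.6599 0.0648 1.1111] w 79.87423043650907 j7 -0.7497320021940083 tilt [ 0.0032 -0.0008]
shift [-0.9165 -1.8463  3.8396] spin -0.0024613453335978752
```

Now I'll close on the collar.

Call:
servo_tool([
  {"x": -1, "y": -1, "z": 3, "spin": 0, "fingers": 80},
  {"x": -1, "y": -1, "z": 3, "spin": 0, "fingers": 65},
  {"x": -1, "y": -1, "z": 3, "spin": 0, "fingers": 50},
  {"x": -1, "y": -1, "z": 3, "spin": 0, "fingers": 40},
  {"x": -1, "y": -1, "z": 3, "spin": 0, "fingers": 40},
  {"x": -1, "y": -1, "z": 3, "spin": 0, "fingers": 40},
  {"x": -1, "y": -1, "z": 3, "spin": 0, "fingers": 40},
  {"x": -1, "y": -1, "z": 3, "spin": 0, "fingers": 40},
], grip_force=25)

```text
time_s: 7.72
position: [0.6138, -0.208, 0.0067]
eef_rot: [[0.788, 0.615, -0.0], [0.615, -0.788, 0.0], [-0.0, -0.0, -1.0]]
ft_force: [-0.5, -0.6, 1.3]
width: 0.548
```

```bash
python3 go.py .615 -.2077 .008 -0.905
```

```text
t 7.7167 p [ 0.6138 -0.208   0.0067] jaw -0.9079761114068886 F [-0.5457 -0.6443  1.3197] w 48.110838153863504 j7 -0.7508043693685404 tilt [-0.  0.]
shift [ 1.1381  0.4552 -1.2522] spin -0.002976111406888582
```

Call:
servo_tool([
  {"x": 0, "y": 0, "z": -20, "spin": 0, "fingers": 40},
  {"x": 0, "y": 0, "z": -60, "spin": 0, "fingers": 40},
  {"x": 0, "y": 0, "z": -100, "spin": 0, "fingers": 40},
  {"x": 0, "y": 0, "z": -140, "spin": 0, "fingers": 40},
  {"x": 0, "y": 0, "z": -175, "spin": 0, "fingers": 40},
  {"x": 0, "y": 0, "z": -195, "spin": 0, "fingers": 40},
  {"x": 0, "y": 0, "z": -195, "spin": 0, "fingers": 40},
  {"x": 0, "y": 0, "z": -195, "spin": 0, "fingers": 40},
])

```text
time_s: 8.38
position: [0.6142, -0.2082, 0.2025]
eef_rot: [[0.788, 0.615, 0.002], [0.615, -0.788, -0.001], [0.001, 0.002, -1.0]]
ft_force: [-1.5, 0.4, -1.5]
width: 0.55
```

```bash
python3 go.py .5346 .0633 .200 -1.239
```

```text
t 8.3833 p [ 0.6142 -0.2082  0.2025] jaw -0.9080359863364601 F [-1.45    0.4127 -1.4609] w 48.32637766749012 j7 -0.7209791602398443 tilt [ 0.0019 -0.0006]
shift [ 104.3357 -263.0112    2.1278] spin 0.33096401366354
```

Call:
servo_tool([
  {"x": 13, "y": -33, "z": 0, "spin": 0.04, "fingers": 40},
  {"x": 26, "y": -66, "z": 0, "spin": 0.08, "fingers": 40},
  {"x": 39, "y": -98, "z": 0, "spin": 0.12, "fingers": 40},
  {"x": 52, "y": -131, "z": 0, "spin": 0.17, "fingers": 40},
  {"x": 65, "y": -164, "z": 0, "spin": 0.21, "fingers": 40},
  {"x": 78, "y": -197, "z": 0, "spin": 0.25, "fingers": 40},
  {"x": 91, "y": -230, "z": 0, "spin": 0.3, "fingers": 40},
  {"x": 104, "y": -263, "z": 0, "spin": 0.33, "fingers": 40},
  {"x": 104, "y": -263, "z": 0, "spin": 0.33, "fingers": 40},
  {"x": 104, "y": -263, "z": 0, "spin": 0.33, "fingers": 40},
])

```text
time_s: 9.22
position: [0.5321, 0.0654, 0.1996]
eef_rot: [[0.943, 0.332, -0.004], [0.332, -0.943, -0.0], [-0.004, -0.001, -1.0]]
ft_force: [0.6, -0.4, -2.0]
width: 0.549
```

```bash
python3 go.py .5346 .0633 .200 -1.239;python3 - <<'E'
from h import *
s=snap('scene','scene3')
x,y,w,h,k=320,90,90,100,6
r=cv2.resize(cv2.imread('pics/scene3.png')[y:y+h,x:x+w],None,fx=k,fy=k,interpolation=2)
for g in range(0,w,10): cv2.putText(r,str(x+g),(g*k,8),0,.3,(0,255,255),1)
for g in range(0,h,10): cv2.putText(r,str(y+g),(0,g*k+4),0,.3,(0,255,255),1)
cv2.imwrite('pics/z5.png',r)
o=readout.get_obs();p=np.array(o['position']);n=np.array([np.cos(.335),np.sin(.335),0])
print('pred head end',proj(s,p+[0,0,.0083]+.042*n),'head ctr',proj(s,p+[0,0,.0083]+.036*n),'bottom',proj(s,p+[0,0,-.0067]),'tip',proj(s,[.5346,.0633,.15]))
E
```

```text
t 9.2167 p [0.5321 0.0654 0.1996] jaw -1.2326858296068472 F [ 0.5503 -0.4128 -2.0256] w 48.217146053249174 j7 -1.5213400157967047 tilt [-0.0038 -0.0002]
shift [ 1.6956  2.8528 -0.4025] spin 0.0063141703931528514
pred head end [383.41161568 153.81291326] head ctr [380.68269237 152.73005411] bottom [363.7816002  152.99709903] tip [361.67538065 171.50084233]
```

View pics/z5.png

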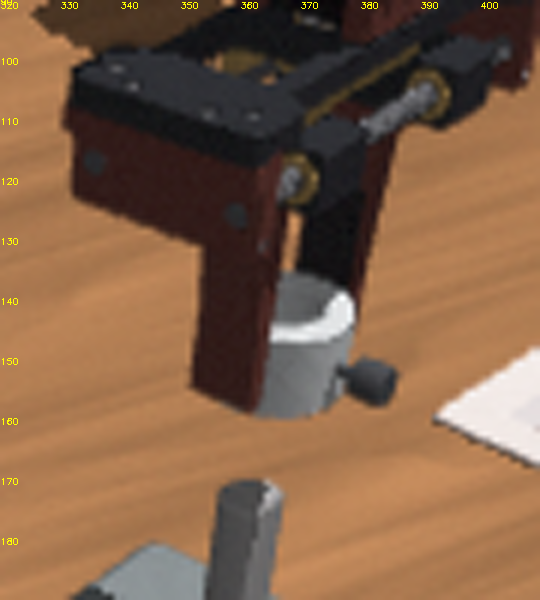

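The picture shows the collar held level. Its screw head is at about (382.4,153.7), the ring's right edge near u≈379, and the spindle tip below at about (361.5,171).

Run:
```python
from h import *
np.set_printoptions(precision=4,suppress=True)
s=load('scene3');p=np.array([.5321,.0654,.1996]);n=np.array([np.cos(.338),np.sin(.338),0]);t=np.array([-n[1],n[0],0])
g=cv2.imread('pics/scene3.png',0)
print(g[132:160,362:390])
h=onz(s,382.4,153.7,.2079)-p;print('head along n',h@n,'t',h@t)
a=np.linspace(0,6.28,361)
for off in(-.002,0,.002,.004):
    c=p+off*n
    for z in(.0233,-.0067):
        q=np.array([proj(s,c+[0.024*np.cos(x),.024*np.sin(x),z]) for x in a]);print(off,z,'umax',q[:,0].max(),'vmin/max',q[:,1].min(),q[:,1].max())
```

```text
[[ 35  41  44  31  32 101 124  74  21  20  16  20  18  17  19  21  18  26
   31  67 134 134 136 137 137 135 134 132]
 [ 34  30  31  34  33 122 123  51  19  17  17  17  18  15  18  15  19  32
   30 110 138 136 136 133 132 135 136 138]
 [ 30  34  30  29  54 124 128  38  19  19  15  16  18  18  18  16  20  31
   31 111 134 134 136 136 137 139 141 140]
 [ 33  35  32  31  48 103 102  68  50  44  33  20  18  17  18  16  19  32
   37 134 137 139 141 140 140 137 137 136]
 [ 31  38  31  33  55  96  94  94  94  93  76  50  45  27  15  16  21  32
   58 139 139 140 137 137 136 136 136 136]
 [ 31  31  36  32  89 103 102  98  95  93  92  94  94  62  35  22  27  35
   72 135 135 137 136 137 136 137 139 138]
 [ 28  35  48  35  83  97  98  95  96  97  94  94  95  94 113  98  34  49
   94 134 136 136 137 137 139 140 138 137]
 [ 29  37  47  48  87  97  96  94  90  91  89  94  94 122 224 228  95  52
  113 138 140 137 138 139 137 135 132 131]
 [ 31  42  48  52  97  96  97  95  94  90  85  83 109 222 225 228 200  62
  117 139 137 135 131 128 128 129 128 126]
 [ 29  44  50  61  99  99  96  96  93  87  86  
[... 2193 characters left out ...]
4006178788183271 t -0.0029496755248351165
-0.002 0.0233 umax 378.01823367533194 vmin/max 133.0864139073278 145.2395009885051
-0.002 -0.0067 umax 375.7395623275855 vmin/max 146.2326363847918 158.7137006029206
0 0.0233 umax 378.91433340114037 vmin/max 133.4064064776745 145.5916138927518
0 -0.0067 umax 376.6106065584432 vmin/max 146.56159399241307 159.07484450012723
0.002 0.0233 umax 379.81280945873965 vmin/max 133.72722404926228 145.94467922862935
0.002 -0.0067 umax 377.48392108414095 vmin/max 146.89137965242188 159.4369410414492
0.004 0.0233 umax 380.71367131323177 vmin/max 134.0488698167227 146.29870086572552
0.004 -0.0067 umax 378.3598335067572 vmin/max 147.22199649531962 159.79999400126582
```

Call:
servo_tool([
  {"x": 1, "y": 2.5, "z": 10, "spin": 0.01, "fingers": 40},
  {"x": 1, "y": 2.5, "z": 20, "spin": 0.01, "fingers": 40},
  {"x": 1, "y": 2.5, "z": 30, "spin": 0.01, "fingers": 40},
  {"x": 1, "y": 2.5, "z": 34, "spin": 0.01, "fingers": 40},
  {"x": 1, "y": 2.5, "z": 34, "spin": 0.01, "fingers": 40},
  {"x": 1, "y": 2.5, "z": 34, "spin": 0.01, "fingers": 40},
  {"x": 1, "y": 2.5, "z": 34, "spin": 0.01, "fingers": 40},
  {"x": 1, "y": 2.5, "z": 34, "spin": 0.01, "fingers": 40},
  {"x": 1, "y": 2.5, "z": 34, "spin": 0.01, "fingers": 40},
])

```text
time_s: 10.02
position: [0.5361, 0.0613, 0.1682]
eef_rot: [[0.948, 0.317, 0.001], [0.317, -0.948, 0.0], [0.001, 0.0, -1.0]]
ft_force: [0.0, 1.0, -0.6]
width: 0.548
```

```bash
for i in 1 2; do python3 go.py .5341 .0631 .155 -1.239; python3 -c "
from h import *
snap('scene','scene4')"; done
python3 - <<'E'
from h import *
np.set_printoptions(precision=4,suppress=True)
s=load('scene4')
x,y,w,h,k=340,140,60,50,12
r=cv2.resize(cv2.imread('pics/scene4.png')[y:y+h,x:x+w],None,fx=k,fy=k,interpolation=0)
for g in range(0,w,5): cv2.putText(r,str(x+g),(g*k,8),0,.3,(0,255,255),1)
for g in range(0,h,5): cv2.putText(r,str(y+g),(0,g*k+8),0,.3,(0,255,255),1)
cv2.imwrite('pics/z6.png',r)
E
```

```text
t 10.0167 p [0.5361 0.0613 0.1682] jaw -1.2479172152248035 F [ 0.0339  0.9906 -0.6378] w 48.08004911844597 j7 -1.5353287438483811 tilt [0.001  0.0002]
shift [-1.3177 -2.3037 13.153 ] spin -0.008917215224803376
t 10.0667 p [0.536  0.0613 0.1681] jaw -1.247973694651979 F [-0.198  -0.6195 -1.3441] w 48.2773616620334 j7 -1.5353502451657863 tilt [0.0009 0.0001]
shift [-1.2726 -2.3248 13.1068] spin -0.008973694651978947
```

View pics/z6.png

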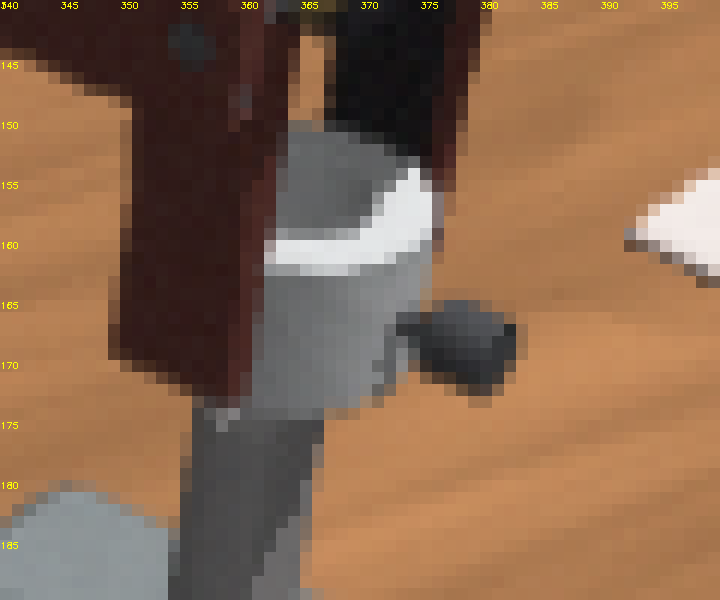

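Run:
```python
from h import *
np.set_printoptions(precision=4,suppress=True)
s=load('scene4');p=np.array([.536,.0613,.1681]);f=1.248-np.pi/2;f=-1.248+np.pi/2;n=np.array([np.cos(f),np.sin(f),0]);t=np.array([-n[1],n[0],0])
h=onz(s,378.5,168.6,.1764)-p;print('head n',h@n,'t',h@t, 'pred',proj(s,p+[0,0,.0083]+.036*n))
a=np.linspace(0,6.28,361)
for z in(.0233,-.0067):
    q=np.array([proj(s,p+[0.024*np.cos(x),.024*np.sin(x),z]) for x in a]);print(z,'umax',q[:,0].max(),'vmax',q[:,1].max(), 'v at u=363,368',[q[(abs(q[:,0]-u)<.3)][:,1].max() for u in(363,368)])
# spindle silhouette at rows via axis and radius
S=load('scene2');g=cv2.imread('pics/scene2.png',0);print(g[182,350:370],g[176,350:370])
for z in(.13,.12):
    q=np.array([proj(S,np.array([.5346,.0633,z])+[0.012*np.cos(x),.012*np.sin(x),0]) for x in a if np.cos(x-.335)*.012<.007]);print(z,q[:,0].min(),q[:,0].max(),q[:,1].mean())
```

```text
head n 0.03777654387347644 t -0.002348181019896331 pred [378.3611 167.7777]
0.0233 umax 376.14496240102864 vmax 161.21752667860068 v at u=363,368 [np.float64(161.0733075142811), np.float64(161.13553261324523)]
-0.0067 umax 373.9533225618427 vmax 174.04955496671658 v at u=363,368 [np.float64(174.04045203463855), np.float64(173.64084522002756)]
[143 144 147 146 146  69  72  72  77  80  81  90 115 112 112 109 151 152
 150 150] [131 134 134 135 137 119  72  73  75  79  98 116 131 117 112 113 110 151
 153 155]
0.13 354.7018028666395 365.84683200407386 178.70101900349502
0.12 354.1630817653264 365.22379507416167 182.5959035029654
```

The collar hangs just above the tip, and both show the same +1 px row offset, so they agree. I'll centre the collar and go down gently.

Call:
servo_tool([
  {"x": -0.7, "y": -2.3, "z": 2, "spin": -0.01, "fingers": 40},
  {"x": -0.7, "y": -2.3, "z": 4, "spin": -0.01, "fingers": 40},
  {"x": -0.7, "y": -2.3, "z": 6, "spin": -0.01, "fingers": 40},
  {"x": -0.7, "y": -2.3, "z": 6, "spin": -0.01, "fingers": 40},
  {"x": -0.7, "y": -2.3, "z": 6, "spin": -0.01, "fingers": 40},
  {"x": -0.7, "y": -2.3, "z": 6, "spin": -0.01, "fingers": 40},
])

```text
time_s: 10.62
position: [0.5343, 0.0631, 0.1616]
eef_rot: [[0.945, 0.327, -0.0], [0.327, -0.945, -0.0], [-0.0, 0.0, -1.0]]
ft_force: [-0.2, 1.0, -1.9]
width: 0.546
```

```bash
python3 -c "
from h import *
snap('scene','x')"; python3 go.py .5346 .0633 .151 -1.239
```

```text
t 10.6667 p [0.5344 0.0631 0.1617] jaw -1.2380998974304114 F [ 0.0477  0.3089 -1.9305] w 48.14739386959042 j7 -1.5321734344528912 tilt [-0. -0.]
shift [ 0.2729 -0.084  10.6517] spin 0.0009001025695887233
```

Call:
servo_tool([
  {"x": 0, "y": 0, "z": 1.5, "spin": 0, "fingers": 40},
  {"x": 0, "y": 0, "z": 3, "spin": 0, "fingers": 40},
  {"x": 0, "y": 0, "z": 4.5, "spin": 0, "fingers": 40},
  {"x": 0, "y": 0, "z": 6, "spin": 0, "fingers": 40},
  {"x": 0, "y": 0, "z": 7, "spin": 0, "fingers": 40},
  {"x": 0, "y": 0, "z": 8, "spin": 0, "fingers": 40},
  {"x": 0, "y": 0, "z": 8, "spin": 0, "fingers": 40},
  {"x": 0, "y": 0, "z": 8, "spin": 0, "fingers": 40},
])

```text
time_s: 11.33
position: [0.5343, 0.0632, 0.1536]
eef_rot: [[0.945, 0.327, -0.0], [0.327, -0.945, -0.0], [-0.0, -0.0, -1.0]]
ft_force: [-0.4, -0.5, -1.6]
width: 0.55
```

```bash
python3 go.py .5346 .0633 .151 -1.239
```

```text
t 11.3333 p [0.5343 0.0632 0.1536] jaw -1.2380355743818474 F [-0.4095 -0.5078 -1.5751] w 48.28845273650456 j7 -1.5344908850190775 tilt [-0.0002 -0.0001]
shift [ 0.3446 -0.0321  2.5998] spin 0.0009644256181526867
```

Call:
servo_tool([
  {"x": 0, "y": 0, "z": 2, "spin": 0, "fingers": 40},
  {"x": 0, "y": 0, "z": 4, "spin": 0, "fingers": 40},
  {"x": 0, "y": 0, "z": 6, "spin": 0, "fingers": 40},
  {"x": 0, "y": 0, "z": 8, "spin": 0, "fingers": 40},
  {"x": 0, "y": 0, "z": 10, "spin": 0, "fingers": 40},
  {"x": 0, "y": 0, "z": 11, "spin": 0, "fingers": 40},
  {"x": 0, "y": 0, "z": 12, "spin": 0, "fingers": 40},
  {"x": 0, "y": 0, "z": 12, "spin": 0, "fingers": 40},
])

```text
time_s: 12.0
position: [0.5342, 0.0631, 0.1414]
eef_rot: [[0.945, 0.327, -0.0], [0.327, -0.945, -0.0], [-0.0, -0.0, -1.0]]
ft_force: [-0.4, 0.3, -0.9]
width: 0.547
```

```bash
python3 go.py .5346 .0633 .1267 -1.239
```

```text
t 12.0 p [0.5342 0.0631 0.1414] jaw -1.238017821573091 F [-0.3534  0.3047 -0.8624] w 47.98535338608162 j7 -1.5380597511105107 tilt [-0.0004 -0.0001]
shift [ 0.4209 -0.0278 14.7202] spin 0.0009821784269090639
```

No contact force, and the screw has passed the tip. Now down to flush.

Call:
servo_tool([
  {"x": 0, "y": 0, "z": 2.5, "spin": 0, "fingers": 40},
  {"x": 0, "y": 0, "z": 5, "spin": 0, "fingers": 40},
  {"x": 0, "y": 0, "z": 7.5, "spin": 0, "fingers": 40},
  {"x": 0, "y": 0, "z": 10, "spin": 0, "fingers": 40},
  {"x": 0, "y": 0, "z": 12.5, "spin": 0, "fingers": 40},
  {"x": 0, "y": 0, "z": 14.5, "spin": 0, "fingers": 40},
  {"x": 0, "y": 0, "z": 14.5, "spin": 0, "fingers": 40},
  {"x": 0, "y": 0, "z": 14.5, "spin": 0, "fingers": 40},
  {"x": 0, "y": 0, "z": 14.5, "spin": 0, "fingers": 40},
])

```text
time_s: 12.75
position: [0.5344, 0.0632, 0.1272]
eef_rot: [[0.945, 0.327, 0.0], [0.327, -0.945, 0.0], [0.0, 0.0, -1.0]]
ft_force: [-0.2, 0.3, -0.8]
width: 0.545
```

```bash
python3 - <<'E'
from h import *
snap('scene','scene5')
r=cv2.resize(cv2.imread('pics/scene5.png')[150:235,325:410],None,fx=7,fy=7,interpolation=2)
cv2.imwrite('pics/z7.png',r)
E
python3 go.py .5346 .0633 .1267 -1.239
```

```text
t 12.8 p [0.5345 0.0632 0.1273] jaw -1.2380782436476452 F [ 0.4698 -0.1803 -1.5317] w 48.14133134559826 j7 -1.5425841504590156 tilt [0.0003 0.    ]
shift [ 0.1698 -0.0606  0.603 ] spin 0.0009217563523549188
```

View pics/z7.png

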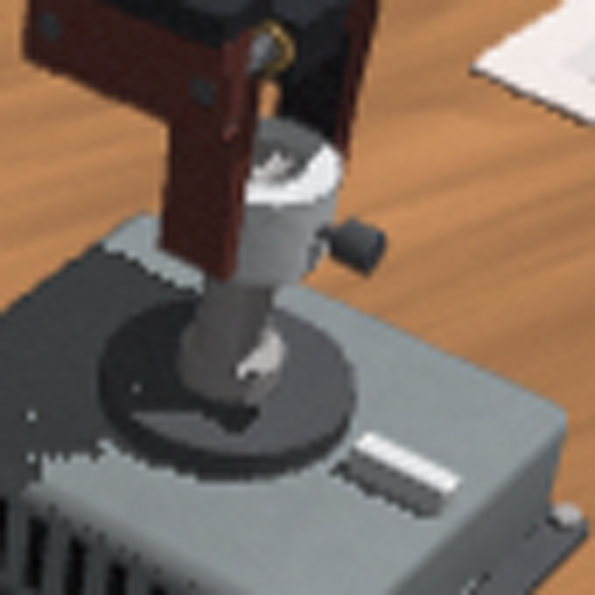

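The collar is round the spindle, its top level with the end face, and the screw points along the rib. I'm handing it in.

```bash
python3 -c "
from h import *
print(job.close_job())"
```

```text
the job is handed in; nothing more can be done
None
```

I turned the spindle to the rib, slipped the screw collar over its end, and handed the job in at 12.8 s with the collar held flush in the fingers. No verdict was reported.

**Spindle:** I pinched it flat to back; the opening read 18.4 mm against 19 mm expected. I turned it about 1.2 rad. While pinched it stood within about 0.01 rad of the measured rib direction (0.335 rad). A later picture showed the flat facing the rib.

**Collar:** I gripped it square to the thumb screw with 25 N; the opening read 48.1 mm against 48 mm. It went on with no noticeable contact force.

**Final readings:**

| Check | Result |
|---|---|
| Tool to spindle axis | about 0.2 mm |
| Tilt of the tool | under 0.001 rad |
| Collar top | about 0.6 mm above the spindle's end |
| Jaw direction against target | within 0.001 rad |

The last picture shows the collar round the spindle and the screw pointing along the rib.

**Disagreements:**
- In the scene camera, rows sat about 1 px off, for both the collar and the spindle, so I put this down to calibration.
- The screw head's position suggested the screw could be up to 0.07 rad off square, or 2–3 mm at its end. That is inside the 9.5 mm allowed, so I did not correct it.
- I did not re-measure the spindle angle after the collar was on, nor the bystanders. No unexpected contact force showed, and the arm did not go near the bystanders.

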